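# Set the stirrer speed and start it

### The job

With a fingertip only, pinching and lifting nothing, push the magnetic stirrer's black speed lever clockwise, click by click, to the fourth small mark after the long zero mark, without running past it; then press the round start button all the way down and let it spring back. Leave the beaker on the plate and the cup and the bottle beside the stirrer where they stand.

Things in the scene. Friction and masses are not known exactly. Their poses are not given: they have to be found in the camera images.
- stirrer: Slim white magnetic stirrer fixed to the bench. Origin: on the bench, straight below the speed lever's axis. Own axes: x from front (robot side) to back, y left, z up. Housing x -60..205 mm, y -120..80 mm, flat top 50 mm above the bench. Front half: grey panel with lever, marks and button; rear half: round metal plate, radius 52 mm, 4 mm thick, at x 142, y -20 mm.
- selector (a joint): Lever angle in rad, growing clockwise seen from above. 0: it points to the long zero mark. It clicks into a rest every pi/6 rad; rests 1 to 6 are at the six short marks, the fourth at 2.094 rad; stops just beyond 0 and 6. It starts at rest 0, 1 or 2. Pushed 38 mm from the axis, it takes 4 to 6 N to move on; halfway to the next it snaps forward by itself into that rest and stays.
- hub (a point): On the lever's upright axis, at the level of the stirrer's flat top (50 mm above the bench); axes as the stirrer's. The black lever is a bar 12 mm wide with upright sides, reaching 52 mm from the axis on the pointing side (white line on top) and 12 mm behind it; underside 4 mm, top 24 mm above this point. Round hub: radius 17 mm, top 15 mm above this point.
- lever_end (a point): Point on top of the lever's pointing end, in the middle of its 12 mm width, 52 mm from the lever's axis and 74 mm above the bench. It turns with the lever: its y axis points along the lever away from the axis, its x axis across the lever towards the clockwise side, z up.
- zero_mark (a point): Centre of the long white zero mark (18 x 6 mm), painted nearly flat on the panel 66 mm from the lever's axis, along the stirrer's +y (its left). The six short marks (9 x 3 mm, 61 mm from the axis) follow clockwise every 30 degrees over the far side, the third along +x, the sixth along -y.
- fourth_mark (a point): Centre of the fourth short white mark, 61 mm from the lever's axis on the panel, 120 degrees clockwise from the zero mark.
- start (a joint): Travel of the start button in m: 0 released, 0.006 fully down (about 4 N); it springs back by itself.
- start_top (a point): Centre of the flat top of the start button, a black round cap of radius 16 mm in a grey collar of radius 24 mm at the front right of the stirrer's panel (stirrer x = -20, y = -82 mm). The cap stands 12 mm above the flat top of the stirrer when released and is flush with its collar, 6 mm above it, when fully down.
- beaker: Glass beaker, 46 mm wide, 56 mm tall, standing loose on the stirrer's metal plate; origin at the centre of its underside. To be left alone.
- cup: Cloudy plastic rinse cup, 47 mm wide, 64 mm tall, standing loose on the bench to the left of the stirrer; origin at the centre of its underside. To be left alone.
- bottle: White sample bottle with black cap, 37 mm wide, 81 mm tall, standing loose on the bench to the right of the stirrer; origin at the centre of its underside. To be left alone.

How it is judged (in metres and radians):
On the way, in this order (a step that is already met when the one before it is completed fails the run):
1. the lever rests at the fourth small mark (value of joint selector between 1.974 and 2.214 rad), for 0.3 s.
2. the start button is pressed down (at least 4.5 of its 6 mm) (value of joint start above 0.0045 m), for 0.06 s.
At the end, for the whole second after the job is handed in: The lever rests at the fourth small mark (2.094 rad, within 0.12 rad), the start button has been pressed and is up again (travel under 1.5 mm), and the beaker (within 12 mm), the cup and the bottle (within 15 mm) stand upright where they stood (all of step 1 and value of joint start below 0.0015 m and distance of beaker from where it was at the start of the episode below 0.012 m and distance of each of cup, bottle from where it was at the start of the episode below 0.015 m and angle between each of beaker, cup, bottle's own z axis and vertical below 0.2 rad); the robot touches nothing.
It fails at once if the lever was run past the fourth mark, more than halfway to the fifth (value of joint selector above 2.4 rad).
It fails at once if the start button was pressed while the lever was not at the fourth mark (value of joint start above 0.003 m and (value of joint selector below 1.9 rad or value of joint selector above 2.29 rad)).
It fails at once if the lever was pinched: taken between the two fingers instead of being pushed (x of the grasp point in the frame of lever_end between -0.004 and 0.004 m and y of the grasp point in the frame of lever_end between -0.06 and 0.008 m and z of the grasp point in the frame of lever_end below 0.012 m).
It fails at once if the beaker was moved, lifted or tipped (distance of beaker from where it was at the start of the episode above 0.012 m or angle between beaker's own z axis and vertical above 0.2 rad).
It fails at once if the cup or the bottle was moved, lifted or tipped (distance of any of cup, bottle from where it was at the start of the episode above 0.015 m or angle between any of cup, bottle's own z axis and vertical above 0.2 rad).
It also fails if it takes over 58 s, if anything falls off the work surface, if the arm or the gripper's body presses on something with over 40 N, if the wrist force passes 120 N, or if a joint passes its speed limit or range.

### The arm

A 6-joint arm with a two-finger parallel gripper is mounted at the origin on a cart in front of the work surface, level with it; the furniture and walls round the work are solid. World frame = base frame: x ahead of the robot, y to its left, z up, the work surface at z = 0. Lengths are in m, angles in degrees, forces in N, time in s.
With the tool pointing down it reaches from about 0.35 to 0.925 m from the base axis. Payload 6.4 kg.
Tool frame: the origin (TCP) lies at the very end of the fingers, on their centre line; the grasp point (between the pads) lies 19 mm behind it; z points along the fingers, y is the line along which they close (so a half turn about z gives the same grasp; the last joint's range is limited). The gripper opens to 85 mm and grips with 20 to 120 N. Pads are 22 mm wide; open, the fingers measure 114 mm over their backs; the gripper's body (76 mm by 85 mm) begins 54 mm behind the grasp point. The pads swing forward as they close: fully open they stand 13 mm farther back than shut.
Start: joints at [65.082, 14.043, 89.255, -0, 76.702, -9.975], TCP at [0.168, 0.628, 0.231] pointing down, gripper open.
Joint ranges: [-179.41, 179.41], [-58.25, 129.5], [7.25, 145.43], [-54.29, 234.29], [11.92, 165.04], [-157.13, 157.13]. Speed limits (degrees/s): [147.25, 147.25, 180, 180, 180, 180].

### API

Orientations are given as a 3x3 rotation matrix whose columns are the frame's x, y, z axes.
In Python, from cell import env gives the robot as it stands.
- The arm moves only by the shell command python3 -m jog 'ROWS' [FORCE]. ROWS is JSON, a list of rows, each an object of numbers: "wx", "wy", "wz": the turn, a rotation vector about the tool's x, y, z in rad; "dx", "dy", "dz": the shift along the tool's x, y, z in mm; "gripper": the finger opening in mm, from 0 to 85.4. In form: [{"wx": .., "wy": .., "wz": .., "dx": .., "dy": .., "dz": .., "gripper": ..}, ...]. A call has 1 to 12 rows; each row shifts and turns the commanded pose from where the row before left it, along the tool's axes as they then stand; what a row does not reach is not made up. A row lasts 1/12 s, in which the tool goes at most 41.7 mm and 7.16 degrees, less where a joint would pass 70% of its speed; a pose out of reach is approached as far as the arm can. A call is refused whole if a number of a shift passes 41.7 or a number of a turn 0.125, either way. A call with a gripper value outside its range is refused whole. The fingers move at their own pace and stop on an object; FORCE is the grip in N (left out, the last holds). Time passes only in rows, so rows that do not move let the fingers close. It gives the time, the measured TCP pose, the force, the opening and the grip force at its end, in the units of the state.
- env.get_state(): the state, without advancing time (a new reading comes with each control period).
- env.grab_frame(name): name is "scene" or "top" or "wrist"; returns a dict with "image" (384x512x3 uint8, red, green, blue), "camera_matrix" (3x3 intrinsics, pixels), "k1" (the pictures are not rectified: a ray, as slopes to the right and down, at radius r is drawn at 1 + k1 r^2 times it, then the intrinsics apply), "rvec" (rotation vector, rad) and "tvec" (3), from world to camera coordinates, as OpenCV has them. Camera axes: x right, y down, z forward; pixel columns grow to the right and rows downward; lengths in m; the calibration is good to about 2 mm. A picture is of the moment at which its call begins. There is no depth.
- env.close_job(): hands the job in; it is judged then, once.
The state is a dict: "t": time; "joints": joint angles; "joint_velocities": joint speeds; "joint_efforts": joint torques, N m; "ee_pos": TCP position; "eef_rot": TCP orientation; "force": force on the tool from outside, world axes, zero at the start; "torque": the same for the moment, N m; "grip_width": opening from 0.0 (shut) to 1.0 (fully open); "grasp_force": force on a finger pad.
Only numpy, scipy, OpenCV 4.12 (cv2) and the standard library are available. Lean on these libraries where they do the work, as an engineer would, in place of code of your own. Each camera call takes 0.05 s, during which the arm holds its last target. There are 200 camera calls.

## Working session

There is one attempt and no reset: what is moved stays moved. The work goes in short steps, Python scripts to look and compute and a shell command to move; the robot and the scene stay as the last step left them, time stands still between calls to the robot, and variables do not carry over. Pictures are saved under pics/ and viewed, at most 10 in all, crops included, and the job is handed in when it is done.

```bash
mkdir -p pics
python3 - <<'E'
from cell import env
import cv2,numpy as np
s=env.get_state();print(s['t'],s['ee_pos'],np.round(s['eef_rot'],3),s['grip_width'])
ims=[]
for n in("top","scene"):
    f=env.grab_frame(n);cv2.imwrite(f"pics/{n}0.png",f["image"][:,:,::-1]);print(n,f["camera_matrix"].tolist(),f["k1"],f["rvec"],f["tvec"])
    ims.append(f["image"][:,:,::-1])
E
```

```text
0.0 [0.16734892 0.62749074 0.23015537] [[-0.966  0.258 -0.001]
 [ 0.258  0.966 -0.002]
 [ 0.    -0.002 -1.   ]] 1.0048957638658902
top [[389.7555788639514, 0.0, 254.85978014750464], [0.0, 389.7555788639514, 188.32406794306218], [0.0, 0.0, 1.0]] -0.10604992078298611 [ 2.14548725 -2.14362484  0.13486167] [-0.03293547  0.64111615  0.83306292]
scene [[394.71823159288687, 0.0, 260.90241931113394], [0.0, 394.71823159288687, 187.8098376890472], [0.0, 0.0, 1.0]] -0.05075505953275796 [ 0.88345126 -2.17295639  1.37373308] [0.40198688 0.25971175 0.46578384]
```

View pics/top0.png

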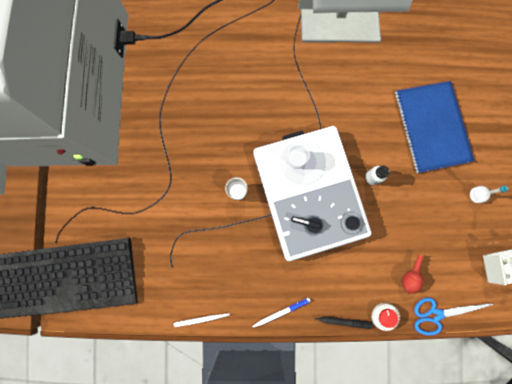

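View pics/scene0.png

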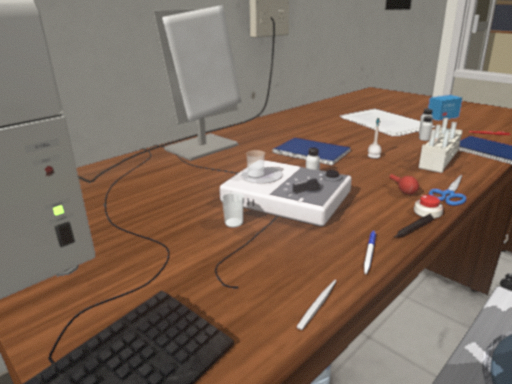

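The top view shows the stirrer at about (312,195). The lever hub is near (315,225) with the lever pointing left, the button is near (352,222), the beaker is at (298,157), the cup at (236,188) and the bottle at (377,175). Next I'll zoom in and measure.

```bash
cat > h.py <<'E'
from cell import env
import cv2,numpy as np
def ray(f,uv):
    K=np.array(f["camera_matrix"]);k=np.array([f["k1"],0,0,0.])
    p=cv2.undistortPoints(np.array(uv,float).reshape(-1,1,2),K,k).reshape(-1,2)
    R=cv2.Rodrigues(np.array(f["rvec"],float))[0];C=-R.T@np.array(f["tvec"],float).ravel()
    return C,np.c_[p,np.ones(len(p))]@R
def onz(f,uv,z):
    C,d=ray(f,uv);return C+d*((z-C[2])/d[:,2])[:,None]
def proj(f,P):
    return cv2.projectPoints(np.array(P,float).reshape(-1,1,3),np.array(f["rvec"],float),np.array(f["tvec"],float),np.array(f["camera_matrix"]),np.array([f["k1"],0,0,0.]))[0].reshape(-1,2)
E
python3 - <<'E'
from h import *
f=env.grab_frame("top");im=f["image"][:,:,::-1]
c=cv2.resize(im[120:265,240:400],None,fx=4.8,fy=4,interpolation=cv2.INTER_CUBIC)
c=cv2.resize(im[120:265,240:400],None,fx=4,fy=4,interpolation=cv2.INTER_CUBIC);cv2.imwrite("pics/top_crop.png",c)
# housing: white or grey low saturation region
hsv=cv2.cvtColor(im,cv2.COLOR_BGR2HSV)
m=((hsv[...,1]<60)&(hsv[...,2]>90)).astype(np.uint8)
m=cv2.morphologyEx(m,cv2.MORPH_CLOSE,np.ones((9,9)))
n,l,st,ce=cv2.connectedComponentsWithStats(m)
i=l[205,300];print(st[i],ce[i])
cn=cv2.findContours((l==i).astype(np.uint8),0,2)[0][0]
r=cv2.minAreaRect(cn);b=cv2.boxPoints(r);print(b)
P=onz(f,b,.05);print(P.round(4));print(np.linalg.norm(P-np.roll(P,-1,0),axis=1))
E
```

```text
[  253   123   119   138 10360] [310.65936293 192.14671815]
[[244.90123 147.1252 ]
 [334.20245 118.05037]
 [372.3824  235.31737]
 [283.08118 264.3922 ]]
[[ 0.7348 -0.0097  0.05  ]
 [ 0.8038 -0.2151  0.05  ]
 [ 0.5352 -0.293   0.05  ]
 [ 0.4726 -0.0944  0.05  ]]
[0.21669195 0.27966275 0.20822865 0.27551676]
```

View pics/top_crop.png

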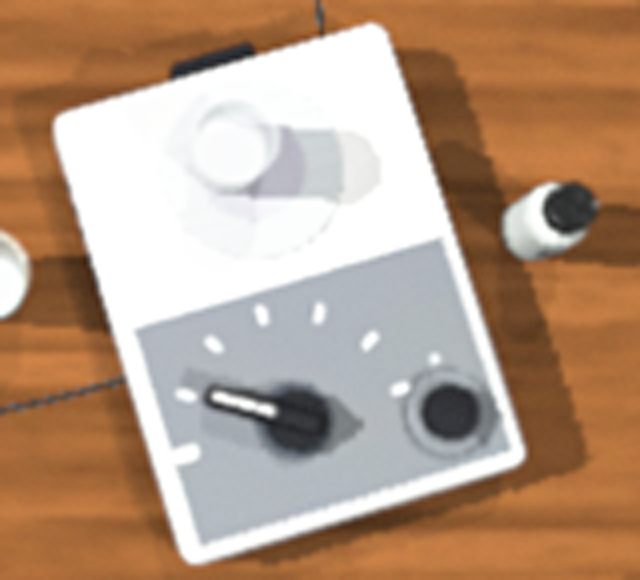

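The crop is 4x with its origin at (240,120). It shows the zero mark at (185,453) and short marks 1 to 6 at (186,395), (213,344), (262,315), (319,313), (370,341) and (401,388). The lever points at mark 1. I'll fit the frame to the marks and check it against the button and the housing.

```bash
cat >> h.py <<'E'
def fit(L,W):
    a=L.mean(0);b=W.mean(0);U,_,V=np.linalg.svd((L-a).T@(W-b));D=np.diag([1,np.linalg.det((U@V).T)])
    R=(V.T@D@U.T);return R,b-R@a
E
python3 - <<'E'
from h import *
f=env.grab_frame("top")
px=np.array([(185,453),(186,395),(213,344),(262,315),(319,313),(370,341),(401,388)])/4.+[240-.375,120-.375]
W=onz(f,px,.051)[:,:2]
r=np.array([66]+[61]*6)/1e3;a=np.arange(7)*np.pi/6
L=np.c_[r*np.sin(a),r*np.cos(a)]
R,t=fit(L,W);print("hub",t,"yaw",np.degrees(np.arctan2(R[1,0],R[0,0])),"res mm",(1e3*np.linalg.norm(L@R.T+t-W,axis=1)).round(1))
np.savez("fit.npz",R=R,t=t)
b=onz(f,np.array([(450,411)])/4.+[240-.375,120-.375],.062)[0];print("button measured",b,"pred",R@[-.02,-.082]+t)
le=onz(f,np.array([(210,396)])/4.+[240-.375,120-.375],.074)[0][:2];q=R.T@(le-t);print("lever end loc",q,np.degrees(np.arctan2(q[0],q[1])),np.hypot(*q))
c=onz(f,np.array([(55,120),(385,25),(525,455),(190,560)])/4.+[240,120],.05)[:,:2];print((c-t)@R)
for n,uv,z in(("beaker top",(236,147),.11),("bottle cap",(571,208),.081),):
    p=onz(f,np.array([uv])/4.+[240,120],z)[0];print(n,p,R.T@(p[:2]-t))
p=onz(f,[(236,188)],.064)[0];print("cup",p,R.T@(p[:2]-t))
E
```

```text
hub [ 0.55935054 -0.16223257] yaw 16.746598670103587 res mm [2.  1.2 1.  0.4 0.1 0.8 0.4]
button measured [ 0.56347841 -0.24545734  0.062     ] pred [ 0.5638262  -0.24651761]
lever end loc [0.02554745 0.04373427] 30.291414267204892 0.050649366484509
[[ 0.1997124   0.07821834]
 [ 0.19894897 -0.11929101]
 [-0.05672439 -0.11689777]
 [-0.0572071   0.07793599]]
beaker top [ 0.69908169 -0.12595738  0.11      ] [ 0.14425725 -0.00552534]
bottle cap [ 0.67202705 -0.31214262  0.081     ] [ 0.06470273 -0.17601868]
cup [0.63909038 0.00888218 0.064     ] [0.12566286 0.14088132]
```

The lever is at rest 1 (30.3 deg), the fit is good to 2 mm, and the button agrees to 1 mm. I'll close the fingers and push with the tool's -x side, turning the tool along with the lever.

```bash
cat >> h.py <<'E'
def plan(th,r,off,z):
    "tool moves (shift in present tool axes mm, then wz rad) to stand 'off' m behind the lever centre line at angle th deg"
    d=np.load("fit.npz");a=np.radians(th);s=env.get_state()
    q=r*np.array([np.sin(a),np.cos(a)])-off*np.array([np.cos(a),-np.sin(a)])
    go(np.r_[d['R']@q+d['t'],z],196.75-th)
def go(p,yaw):
    s=env.get_state();Rt=np.array(s['eef_rot'])
    y0=np.degrees(np.arctan2(Rt[1,0],Rt[0,0]));w=np.radians((y0-yaw+180)%360-180)
    print("t",round(s['t'],2),"at",np.round(s['ee_pos'],4),"yaw",round(y0,1),"F",np.round(s['force'],1),"j6",round(s['joints'][5],1),"-> dxyz mm",(1e3*Rt.T@(p-s['ee_pos'])).round(1),"wz",w.round(3))
E
python3 -m jog '[{"gripper":0},{"gripper":0},{"gripper":0},{"gripper":0},{"gripper":0},{"gripper":0}]' 20
python3 -c "
from h import *
plan(30,.042,.027,.15)"
```

```text
t 0.2 at [0.1674 0.6277 0.2306] yaw 165.1 F [ 0.1 -0.  -0.9] j6 -10.0 -> dxyz mm [-554.1 -620.9   81.2] wz -0.03invalid input at $[0]: expected keys wx, wy, wz, dx, dy, dz, gripper
```

```bash
python3 -m jog '[{"wx":0,"wy":0,"wz":0,"dx":-23,"dy":-26,"dz":0,"gripper":0},{"wx":0,"wy":0,"wz":0,"dx":-23,"dy":-26,"dz":0,"gripper":0},{"wx":0,"wy":0,"wz":0,"dx":-23,"dy":-26,"dz":0,"gripper":0},{"wx":0,"wy":0,"wz":0,"dx":-23,"dy":-26,"dz":0,"gripper":0},{"wx":0,"wy":0,"wz":0,"dx":-23,"dy":-26,"dz":0,"gripper":0},{"wx":0,"wy":0,"wz":0,"dx":-23,"dy":-26,"dz":0,"gripper":0},{"wx":0,"wy":0,"wz":0,"dx":-23,"dy":-26,"dz":0,"gripper":0},{"wx":0,"wy":0,"wz":0,"dx":-23,"dy":-26,"dz":0,"gripper":0},{"wx":0,"wy":0,"wz":0,"dx":-23,"dy":-26,"dz":0,"gripper":0},{"wx":0,"wy":0,"wz":0,"dx":-23,"dy":-26,"dz":0,"gripper":0},{"wx":0,"wy":0,"wz":0,"dx":-23,"dy":-26,"dz":0,"gripper":0},{"wx":0,"wy":0,"wz":0,"dx":-23,"dy":-26,"dz":0,"gripper":0}]' 20
python3 -m jog '[{"wx":0,"wy":0,"wz":0,"dx":-23,"dy":-26,"dz":5,"gripper":0},{"wx":0,"wy":0,"wz":0,"dx":-23,"dy":-26,"dz":5,"gripper":0},{"wx":0,"wy":0,"wz":0,"dx":-23,"dy":-26,"dz":5,"gripper":0},{"wx":0,"wy":0,"wz":0,"dx":-23,"dy":-26,"dz":5,"gripper":0},{"wx":0,"wy":0,"wz":0,"dx":-23,"dy":-26,"dz":5,"gripper":0},{"wx":0,"wy":0,"wz":0,"dx":-23,"dy":-26,"dz":5,"gripper":0},{"wx":0,"wy":0,"wz":0,"dx":-23,"dy":-26,"dz":5,"gripper":0},{"wx":0,"wy":0,"wz":0,"dx":-23,"dy":-26,"dz":5,"gripper":0},{"wx":0,"wy":0,"wz":0,"dx":-23,"dy":-26,"dz":5,"gripper":0},{"wx":0,"wy":0,"wz":0,"dx":-23,"dy":-26,"dz":5,"gripper":0},{"wx":0,"wy":0,"wz":0,"dx":0,"dy":0,"dz":0,"gripper":0},{"wx":0,"wy":0,"wz":0,"dx":0,"dy":0,"dz":0,"gripper":0}]'
python3 -c "
from h import *
plan(30,.042,.027,.09)
f=env.grab_frame('wrist');cv2.imwrite('pics/w1.png',f['image'][:,:,::-1])"
```

```text
t: 1.2
ee_pos: [0.3541, 0.2539, 0.2313]
eef_rot: [[-0.966, 0.258, 0.0], [0.258, 0.966, 0.0], [-0.0, 0.0, -1.0]]
force: [0.7, 0.3, 1.0]
grip_width: 0.002
grasp_force: 0.0
t: 2.2
ee_pos: [0.509, -0.0563, 0.1807]
eef_rot: [[-0.965, 0.26, -0.001], [0.26, 0.965, 0.001], [0.001, 0.0, -1.0]]
force: [0.2, 0.7, 0.4]
grip_width: 0.0
grasp_force: 0.0
t 2.2 at [ 0.509  -0.0563  0.1807] yaw 164.9 F [0.2 0.7 0.4] j6 -93.9 -> dxyz mm [-48.  -48.1  90.6] wz -0.032
```

View pics/w1.png

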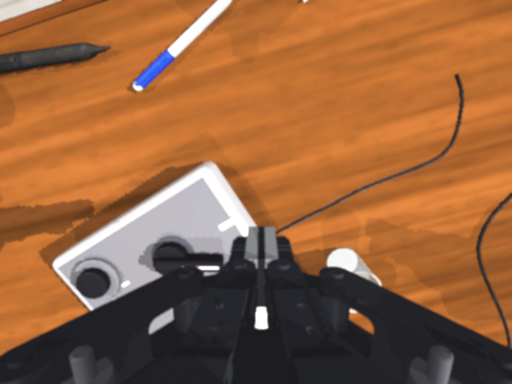

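The wrist view shows the shut fingertips as a narrow block at (262,240), with the stirrer and lever (195,260) below left, as expected. I'll move behind the lever and go down.

```bash
python3 -m jog '[{"wx":0,"wy":0,"wz":-0.03,"dx":-16,"dy":-16,"dz":0,"gripper":0},{"wx":0,"wy":0,"wz":0,"dx":-16,"dy":-16,"dz":15,"gripper":0},{"wx":0,"wy":0,"wz":0,"dx":-16,"dy":-16,"dz":20,"gripper":0},{"wx":0,"wy":0,"wz":0,"dx":0,"dy":0,"dz":20,"gripper":0},{"wx":0,"wy":0,"wz":0,"dx":0,"dy":0,"dz":20,"gripper":0},{"wx":0,"wy":0,"wz":0,"dx":0,"dy":0,"dz":15,"gripper":0},{"wx":0,"wy":0,"wz":0,"dx":0,"dy":0,"dz":0,"gripper":0},{"wx":0,"wy":0,"wz":0,"dx":0,"dy":0,"dz":0,"gripper":0}]'
python3 -c "
from h import *
plan(30,.042,.027,.064)
f=env.grab_frame('top');cv2.imwrite('pics/t1.png',cv2.resize(f['image'][170:270,250:400,::-1],None,fx=4,fy=4))"
```

```text
t: 2.92
ee_pos: [0.5435, -0.1118, 0.091]
eef_rot: [[-0.974, 0.227, -0.001], [0.227, 0.974, 0.001], [0.002, 0.0, -1.0]]
force: [0.0, -0.4, -0.3]
grip_width: -0.001
grasp_force: 0.0
t 2.92 at [ 0.5435 -0.1118  0.091 ] yaw 166.9 F [ 0.  -0.4 -0.3] j6 -100.2 -> dxyz mm [-0.  -3.5 27. ] wz 0.002
```

View pics/t1.png

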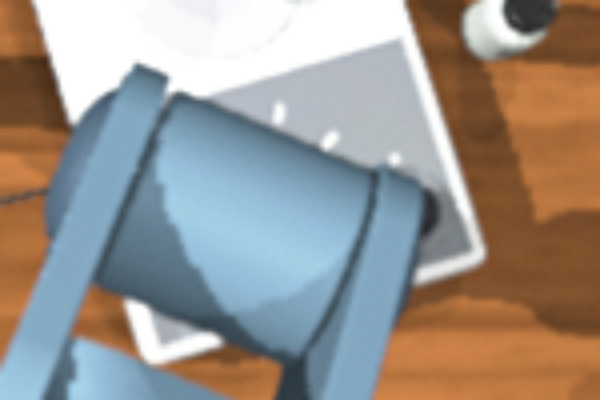

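The arm hides the panel in this view, so from here I'll use force and the wrist and scene cameras. Going down and pushing gently until contact.

```bash
python3 -m jog '[{"wx":0,"wy":0,"wz":0,"dx":0,"dy":-3,"dz":8,"gripper":0},{"wx":0,"wy":0,"wz":0,"dx":0,"dy":0,"dz":8,"gripper":0},{"wx":0,"wy":0,"wz":0,"dx":0,"dy":0,"dz":6,"gripper":0},{"wx":0,"wy":0,"wz":0,"dx":0,"dy":0,"dz":4,"gripper":0},{"wx":0,"wy":0,"wz":0,"dx":0,"dy":0,"dz":0,"gripper":0}]'
for k in 1 2 ; do python3 -m jog '[{"wx":0,"wy":0,"wz":0,"dx":-2,"dy":0,"dz":0,"gripper":0},{"wx":0,"wy":0,"wz":0,"dx":-2,"dy":0,"dz":0,"gripper":0},{"wx":0,"wy":0,"wz":0,"dx":0,"dy":0,"dz":0,"gripper":0}]'; done
python3 -m jog '[{"wx":0,"wy":0,"wz":0,"dx":-2,"dy":0,"dz":0,"gripper":0},{"wx":0,"wy":0,"wz":0,"dx":0,"dy":0,"dz":0,"gripper":0},{"wx":0,"wy":0,"wz":0,"dx":0,"dy":0,"dz":0,"gripper":0}]'
python3 -c "
from h import *
plan(30,.042,.017,.064)"
```

```text
t: 3.38
ee_pos: [0.5427, -0.1158, 0.064]
eef_rot: [[-0.973, 0.229, -0.002], [0.229, 0.973, 0.001], [0.002, 0.0, -1.0]]
force: [-0.5, -0.0, -0.2]
grip_width: -0.002
grasp_force: 0.0
t: 3.63
ee_pos: [0.5481, -0.1173, 0.0658]
eef_rot: [[-0.973, 0.229, 0.001], [0.229, 0.973, -0.0], [-0.001, -0.0, -1.0]]
force: [0.1, -0.0, 0.0]
grip_width: -0.0
grasp_force: 0.0
t: 3.88
ee_pos: [0.5518, -0.1181, 0.0656]
eef_rot: [[-0.973, 0.229, 0.001], [0.229, 0.973, -0.0], [-0.001, -0.0, -1.0]]
force: [0.2, -0.0, 0.0]
grip_width: 0.005
grasp_force: 0.0
t: 4.13
ee_pos: [0.5531, -0.1183, 0.0652]
eef_rot: [[-0.973, 0.229, -0.0], [0.229, 0.973, 0.0], [0.0, 0.0, -1.0]]
force: [-1.3, 0.6, 0.7]
grip_width: 0.002
grasp_force: 0.5
t 4.13 at [ 0.5531 -0.1183  0.0652] yaw 166.8 F [-1.3  0.6  0.7] j6 -100.3 -> dxyz mm [0.9 0.7 1.2] wz 0.0
```

Contact came where the model put it (17 mm behind the centre line). Now the first click, following the arc at 3 degrees per row.

```bash
python3 -m jog '[{"wx":0,"wy":0,"wz":0.052,"dx":-2.2,"dy":0.9,"dz":0,"gripper":0},{"wx":0,"wy":0,"wz":0.052,"dx":-2.2,"dy":0.9,"dz":0,"gripper":0},{"wx":0,"wy":0,"wz":0.052,"dx":-2.2,"dy":0.9,"dz":0,"gripper":0},{"wx":0,"wy":0,"wz":0.052,"dx":-2.2,"dy":0.9,"dz":0,"gripper":0},{"wx":0,"wy":0,"wz":0,"dx":0,"dy":0,"dz":0,"gripper":0}]'
python3 -m jog '[{"wx":0,"wy":0,"wz":0.052,"dx":-2.2,"dy":0.9,"dz":0,"gripper":0},{"wx":0,"wy":0,"wz":0.052,"dx":-2.2,"dy":0.9,"dz":0,"gripper":0},{"wx":0,"wy":0,"wz":0,"dx":0,"dy":0,"dz":0,"gripper":0},{"wx":0,"wy":0,"wz":0,"dx":0,"dy":0,"dz":0,"gripper":0}]'
python3 -c "
from h import *
plan(48,.042,.017,.064)
f=env.grab_frame('wrist');cv2.imwrite('pics/w2.png',f['image'][:,:,::-1])"
```

```text
t: 4.55
ee_pos: [0.562, -0.1173, 0.0646]
eef_rot: [[-0.905, 0.425, -0.002], [0.425, 0.905, 0.001], [0.002, -0.0, -1.0]]
force: [-2.1, -0.0, -2.1]
grip_width: 0.001
grasp_force: 0.8
t: 4.88
ee_pos: [0.5678, -0.1181, 0.0655]
eef_rot: [[-0.857, 0.515, 0.001], [0.515, 0.857, -0.0], [-0.001, 0.0, -1.0]]
force: [0.0, 0.3, -0.5]
grip_width: -0.002
grasp_force: 0.0
t 4.88 at [ 0.5678 -0.1181  0.0655] yaw 149.0 F [ 0.   0.3 -0.5] j6 -82.0 -> dxyz mm [ 1.3 -0.1  1.5] wz 0.005
```

View pics/w2.png

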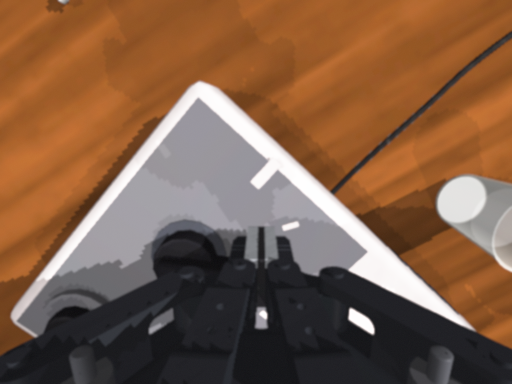

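The wrist view shows mark 1 at (291,226) uncovered behind the finger, and force is back to zero, so the lever has snapped on. Next click: follow to 60 deg and check contact, then push to 78.

```bash
python3 -m jog '[{"wx":0,"wy":0,"wz":0.052,"dx":-2.2,"dy":0.9,"dz":0,"gripper":0},{"wx":0,"wy":0,"wz":0.052,"dx":-2.2,"dy":0.9,"dz":0,"gripper":0},{"wx":0,"wy":0,"wz":0.052,"dx":-2.2,"dy":0.9,"dz":0,"gripper":0},{"wx":0,"wy":0,"wz":0,"dx":0,"dy":0,"dz":0,"gripper":0}]'
python3 -m jog '[{"wx":0,"wy":0,"wz":0.052,"dx":-2.2,"dy":0.9,"dz":0,"gripper":0},{"wx":0,"wy":0,"wz":0.052,"dx":-2.2,"dy":0.9,"dz":0,"gripper":0},{"wx":0,"wy":0,"wz":0,"dx":0,"dy":0,"dz":0,"gripper":0}]'
python3 -m jog '[{"wx":0,"wy":0,"wz":0.052,"dx":-2.2,"dy":0.9,"dz":0,"gripper":0},{"wx":0,"wy":0,"wz":0.052,"dx":-2.2,"dy":0.9,"dz":0,"gripper":0},{"wx":0,"wy":0,"wz":0.052,"dx":-2.2,"dy":0.9,"dz":0,"gripper":0},{"wx":0,"wy":0,"wz":0,"dx":0,"dy":0,"dz":0,"gripper":0}]'
python3 -c "
from h import *
plan(72,.042,.017,.064)"
```

```text
t: 5.27
ee_pos: [0.5747, -0.1196, 0.0655]
eef_rot: [[-0.766, 0.643, 0.001], [0.643, 0.766, -0.0], [-0.001, 0.0, -1.0]]
force: [0.3, 0.9, -0.0]
grip_width: 0.002
grasp_force: 0.0
t: 5.52
ee_pos: [0.5782, -0.1207, 0.0651]
eef_rot: [[-0.696, 0.718, -0.002], [0.718, 0.696, 0.001], [0.002, -0.001, -1.0]]
force: [-2.9, 1.5, 1.6]
grip_width: 0.001
grasp_force: 1.4
t: 5.85
ee_pos: [0.5848, -0.124, 0.0649]
eef_rot: [[-0.576, 0.817, -0.001], [0.817, 0.576, 0.001], [0.001, -0.0, -1.0]]
force: [-2.5, 3.1, -1.5]
grip_width: 0.002
grasp_force: 2.0
t 5.85 at [ 0.5848 -0.124   0.0649] yaw 125.2 F [-2.5  3.1 -1.5] j6 -58.0 -> dxyz mm [ 0.1 -0.7  0.9] wz 0.007
```

```bash
python3 -m jog '[{"wx":0,"wy":0,"wz":0.052,"dx":-2.2,"dy":0.9,"dz":0,"gripper":0},{"wx":0,"wy":0,"wz":0.052,"dx":-2.2,"dy":0.9,"dz":0,"gripper":0},{"wx":0,"wy":0,"wz":0,"dx":0,"dy":0,"dz":0,"gripper":0},{"wx":0,"wy":0,"wz":0,"dx":0,"dy":0,"dz":0,"gripper":0}]'
python3 -m jog '[{"wx":0,"wy":0,"wz":0.052,"dx":-2.2,"dy":0.9,"dz":0,"gripper":0},{"wx":0,"wy":0,"wz":0.052,"dx":-2.2,"dy":0.9,"dz":0,"gripper":0},{"wx":0,"wy":0,"wz":0.052,"dx":-2.2,"dy":0.9,"dz":0,"gripper":0},{"wx":0,"wy":0,"wz":0,"dx":0,"dy":0,"dz":0,"gripper":0}]'
python3 -m jog '[{"wx":0,"wy":0,"wz":0.052,"dx":-2.2,"dy":0.9,"dz":0,"gripper":0},{"wx":0,"wy":0,"wz":0.052,"dx":-2.2,"dy":0.9,"dz":0,"gripper":0},{"wx":0,"wy":0,"wz":0,"dx":0,"dy":0,"dz":0,"gripper":0},{"wx":0,"wy":0,"wz":0,"dx":0,"dy":0,"dz":0,"gripper":0}]'
python3 -c "
from h import *
plan(93,.042,.017,.064)"
```

```text
t: 6.18
ee_pos: [0.5895, -0.1271, 0.0656]
eef_rot: [[-0.489, 0.872, 0.001], [0.872, 0.489, -0.001], [-0.001, 0.001, -1.0]]
force: [0.4, -1.1, 0.3]
grip_width: 0.0
grasp_force: 0.0
t: 6.52
ee_pos: [0.5949, -0.132, 0.0656]
eef_rot: [[-0.346, 0.938, 0.001], [0.938, 0.346, -0.001], [-0.001, 0.001, -1.0]]
force: [-0.3, 0.2, -0.0]
grip_width: -0.0
grasp_force: 0.0
t: 6.85
ee_pos: [0.5974, -0.135, 0.0653]
eef_rot: [[-0.249, 0.969, -0.0], [0.969, 0.249, 0.0], [0.0, -0.0, -1.0]]
force: [-1.5, 1.1, 1.2]
grip_width: -0.001
grasp_force: 0.6
t 6.85 at [ 0.5974 -0.135   0.0653] yaw 104.4 F [-1.5  1.1  1.2] j6 -37.7 -> dxyz mm [-0.4 -1.5  1.3] wz 0.011
```

The finger meets the lever again at about 91 deg, which is rest 3. Last click: push to about 105, then in small steps until the force drops.

```bash
python3 -m jog '[{"wx":0,"wy":0,"wz":0.052,"dx":-2.2,"dy":0.8,"dz":0,"gripper":0},{"wx":0,"wy":0,"wz":0.052,"dx":-2.2,"dy":0.8,"dz":0,"gripper":0},{"wx":0,"wy":0,"wz":0.052,"dx":-2.2,"dy":0.8,"dz":0,"gripper":0},{"wx":0,"wy":0,"wz":0.052,"dx":-2.2,"dy":0.8,"dz":0,"gripper":0},{"wx":0,"wy":0,"wz":0,"dx":0,"dy":0,"dz":0,"gripper":0}]'
python3 -m jog '[{"wx":0,"wy":0,"wz":0.03,"dx":-1.2,"dy":0.4,"dz":0,"gripper":0},{"wx":0,"wy":0,"wz":0,"dx":0,"dy":0,"dz":0,"gripper":0},{"wx":0,"wy":0,"wz":0,"dx":0,"dy":0,"dz":0,"gripper":0}]'
python3 -c "
from h import *
plan(107,.042,.017,.064)"
```

```text
t: 7.27
ee_pos: [0.6022, -0.1433, 0.0652]
eef_rot: [[-0.042, 0.999, 0.0], [0.999, 0.042, -0.0], [-0.0, 0.0, -1.0]]
force: [-0.5, 0.7, 0.7]
grip_width: 0.001
grasp_force: 0.1
t: 7.52
ee_pos: [0.6028, -0.1447, 0.0655]
eef_rot: [[-0.013, 1.0, 0.001], [1.0, 0.013, -0.001], [-0.001, 0.001, -1.0]]
force: [-0.1, 0.5, -0.4]
grip_width: 0.002
grasp_force: 0.0
t 7.52 at [ 0.6028 -0.1447  0.0655] yaw 90.7 F [-0.1  0.5 -0.4] j6 -24.7 -> dxyz mm [-0.7 -1.4  1.5] wz 0.017
```

Force dropped to zero, so the lever has probably snapped to rest 4. I'll back off, lift, move aside and check from above.

```bash
python3 -m jog '[{"wx":0,"wy":0,"wz":0,"dx":5,"dy":0,"dz":0,"gripper":0},{"wx":0,"wy":0,"wz":0,"dx":5,"dy":0,"dz":-10,"gripper":0},{"wx":0,"wy":0,"wz":0,"dx":0,"dy":0,"dz":-30,"gripper":0},{"wx":0,"wy":0,"wz":0,"dx":0,"dy":0,"dz":-30,"gripper":0},{"wx":0,"wy":0,"wz":0,"dx":25,"dy":-10,"dz":-20,"gripper":0},{"wx":0,"wy":0,"wz":0,"dx":35,"dy":-15,"dz":0,"gripper":0},{"wx":0,"wy":0,"wz":0,"dx":35,"dy":-15,"dz":0,"gripper":0},{"wx":0,"wy":0,"wz":0,"dx":35,"dy":-15,"dz":0,"gripper":0},{"wx":0,"wy":0,"wz":0,"dx":35,"dy":-15,"dz":0,"gripper":0},{"wx":0,"wy":0,"wz":0,"dx":35,"dy":-15,"dz":0,"gripper":0},{"wx":0,"wy":0,"wz":0,"dx":35,"dy":-15,"dz":0,"gripper":0},{"wx":0,"wy":0,"wz":0,"dx":0,"dy":0,"dz":0,"gripper":0}]'
python3 -c "
from h import *
f=env.grab_frame('top');cv2.imwrite('pics/t2.png',cv2.resize(f['image'][120:265,230:400,::-1],None,fx=4,fy=4,interpolation=cv2.INTER_CUBIC))
d=np.load('fit.npz');e=[]
for th in (90,120,150):
    a=np.radians(th);q=d['R']@(.052*np.array([np.sin(a),np.cos(a)]))+d['t'];e.append(np.r_[q,.074])
print((proj(f,e)-[230,120])*4)
b=d['R']@[-.02,-.082]+d['t'];print(b);go(np.r_[b,.085],90)"
```

```text
t: 8.52
ee_pos: [0.4972, 0.1046, 0.1556]
eef_rot: [[-0.017, 1.0, -0.001], [1.0, 0.017, 0.002], [0.002, -0.001, -1.0]]
force: [0.2, -0.5, 0.5]
grip_width: 0.001
grasp_force: 0.0
[[311.03077627 324.29232098]
 [360.56686545 322.75342497]
 [404.68473172 346.15698996]]
[ 0.5638262  -0.24651761]
t 8.57 at [0.4988 0.1024 0.1559] yaw 90.9 F [ 0.5 -0.4  0.3] j6 -2.1 -> dxyz mm [-349.9   59.4   70.9] wz 0.016
```

View pics/t2.png

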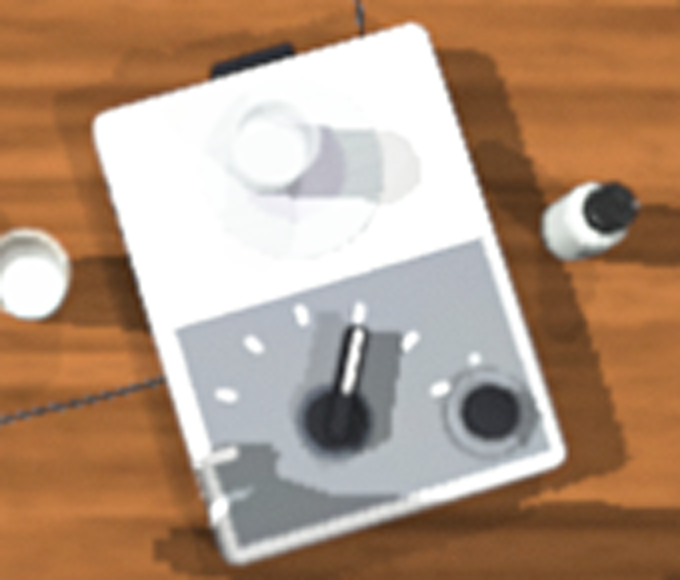

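The lever end is at (357,325), against (361,323) predicted for 120 deg, so it rests at the fourth mark. Beaker, cup and bottle haven't moved. Now to the button.

```bash
python3 -m jog '[{"wx":0,"wy":0,"wz":0,"dx":-35,"dy":6,"dz":0,"gripper":0},{"wx":0,"wy":0,"wz":0,"dx":-35,"dy":6,"dz":0,"gripper":0},{"wx":0,"wy":0,"wz":0,"dx":-35,"dy":6,"dz":0,"gripper":0},{"wx":0,"wy":0,"wz":0,"dx":-35,"dy":6,"dz":0,"gripper":0},{"wx":0,"wy":0,"wz":0,"dx":-35,"dy":6,"dz":0,"gripper":0},{"wx":0,"wy":0,"wz":0,"dx":-35,"dy":6,"dz":0,"gripper":0},{"wx":0,"wy":0,"wz":0,"dx":-35,"dy":6,"dz":0,"gripper":0},{"wx":0,"wy":0,"wz":0,"dx":-35,"dy":6,"dz":0,"gripper":0},{"wx":0,"wy":0,"wz":0,"dx":-35,"dy":6,"dz":0,"gripper":0},{"wx":0,"wy":0,"wz":0,"dx":-35,"dy":6,"dz":0,"gripper":0},{"wx":0,"wy":0,"wz":0,"dx":0,"dy":0,"dz":0,"gripper":0},{"wx":0,"wy":0,"wz":0,"dx":0,"dy":0,"dz":0,"gripper":0}]'
python3 -c "
from h import *
d=np.load('fit.npz');b=d['R']@[-.02,-.082]+d['t'];go(np.r_[b,.066],90)"
```

```text
t: 9.57
ee_pos: [0.5637, -0.2527, 0.1558]
eef_rot: [[-0.007, 1.0, 0.001], [1.0, 0.007, -0.001], [-0.001, 0.001, -1.0]]
force: [-0.2, 0.1, 0.1]
grip_width: 0.0
grasp_force: 0.0
t 9.57 at [ 0.5637 -0.2527  0.1558] yaw 90.4 F [-0.2  0.1  0.1] j6 -35.0 -> dxyz mm [ 6.3  0.1 89.8] wz 0.007
```

```bash
python3 -m jog '[{"wx":0,"wy":0,"wz":0,"dx":6.5,"dy":0,"dz":20,"gripper":0},{"wx":0,"wy":0,"wz":0,"dx":0,"dy":0,"dz":25,"gripper":0},{"wx":0,"wy":0,"wz":0,"dx":0,"dy":0,"dz":25,"gripper":0},{"wx":0,"wy":0,"wz":0,"dx":0,"dy":0,"dz":15,"gripper":0},{"wx":0,"wy":0,"wz":0,"dx":0,"dy":0,"dz":4,"gripper":0},{"wx":0,"wy":0,"wz":0,"dx":0,"dy":0,"dz":0,"gripper":0}]'
python3 -m jog '[{"wx":0,"wy":0,"wz":0,"dx":0,"dy":0,"dz":2,"gripper":0},{"wx":0,"wy":0,"wz":0,"dx":0,"dy":0,"dz":2,"gripper":0},{"wx":0,"wy":0,"wz":0,"dx":0,"dy":0,"dz":2,"gripper":0},{"wx":0,"wy":0,"wz":0,"dx":0,"dy":0,"dz":2,"gripper":0},{"wx":0,"wy":0,"wz":0,"dx":0,"dy":0,"dz":0,"gripper":0},{"wx":0,"wy":0,"wz":0,"dx":0,"dy":0,"dz":0,"gripper":0}]'
```

```text
t: 10.07
ee_pos: [0.5628, -0.2422, 0.0654]
eef_rot: [[-0.011, 1.0, -0.003], [1.0, 0.011, 0.002], [0.002, -0.003, -1.0]]
force: [-1.0, 0.9, 1.4]
grip_width: 0.0
grasp_force: 0.6
t: 10.57
ee_pos: [0.5647, -0.2438, 0.06]
eef_rot: [[-0.01, 1.0, 0.002], [1.0, 0.01, -0.001], [-0.001, 0.002, -1.0]]
force: [-2.1, 2.7, 7.0]
grip_width: -0.0
grasp_force: 3.5
```

```bash
python3 -m jog '[{"wx":0,"wy":0,"wz":0,"dx":0,"dy":0,"dz":1.5,"gripper":0},{"wx":0,"wy":0,"wz":0,"dx":0,"dy":0,"dz":1,"gripper":0},{"wx":0,"wy":0,"wz":0,"dx":0,"dy":0,"dz":0,"gripper":0},{"wx":0,"wy":0,"wz":0,"dx":0,"dy":0,"dz":0,"gripper":0}]'
python3 -c "
from h import *
f=env.grab_frame('scene');cv2.imwrite('pics/s3.png',cv2.resize(f['image'][130:240,210:370,::-1],None,fx=5,fy=5,interpolation=cv2.INTER_CUBIC))"
```

```text
t: 10.9
ee_pos: [0.5649, -0.2438, 0.0598]
eef_rot: [[-0.01, 1.0, 0.001], [1.0, 0.01, -0.001], [-0.001, 0.001, -1.0]]
force: [-8.8, 5.6, 21.1]
grip_width: 0.004
grasp_force: 10.2
```

View pics/s3.png

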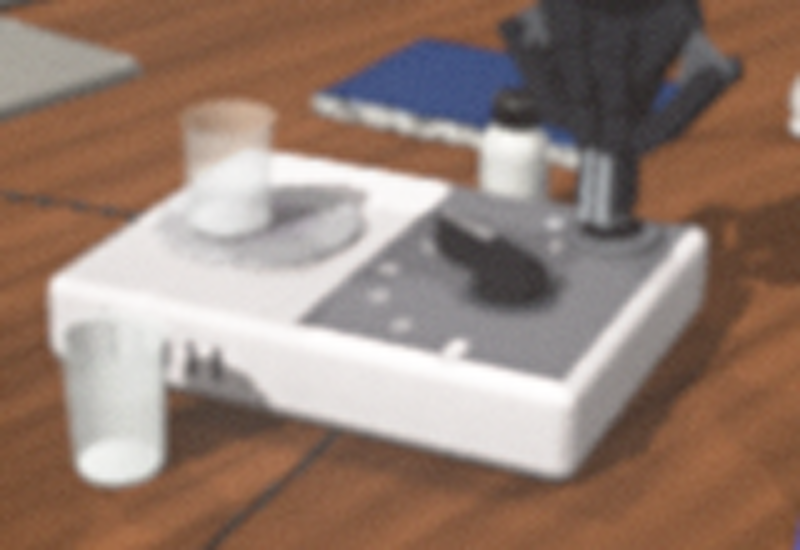

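The scene view shows the finger pair at (605,190) standing on the button cap, which looks flush in its collar. Force jumped from 7 to 21 N over 0.2 mm, which means a hard stop. I'll lift slowly and read force against height to confirm the stroke.

```bash
python3 -m jog '[{"wx":0,"wy":0,"wz":0,"dx":0,"dy":0,"dz":-2.5,"gripper":0},{"wx":0,"wy":0,"wz":0,"dx":0,"dy":0,"dz":0,"gripper":0},{"wx":0,"wy":0,"wz":0,"dx":0,"dy":0,"dz":0,"gripper":0}]' | grep -E "pos|^force"
for i in 1 2 3 4; do python3 -m jog '[{"wx":0,"wy":0,"wz":0,"dx":0,"dy":0,"dz":-2,"gripper":0},{"wx":0,"wy":0,"wz":0,"dx":0,"dy":0,"dz":0,"gripper":0},{"wx":0,"wy":0,"wz":0,"dx":0,"dy":0,"dz":0,"gripper":0}]' | grep -E "pos|^force"; done
```

```text
ee_pos: [0.5648, -0.2439, 0.06]
force: [-0.9, 2.3, 8.2]
ee_pos: [0.5646, -0.2439, 0.061]
force: [2.1, -0.1, 3.1]
ee_pos: [0.5639, -0.2437, 0.0624]
force: [2.3, -1.2, 2.9]
ee_pos: [0.5634, -0.2434, 0.0641]
force: [1.0, -0.7, 1.4]
ee_pos: [0.5632, -0.2432, 0.0659]
force: [-0.8, -0.6, 1.1]
```

The spring force runs from about 4 N down to about 1 N over roughly 6 mm, so it was a full press. Retreat, check once more, then hand in.

```bash
python3 -m jog '[{"wx":0,"wy":0,"wz":0,"dx":0,"dy":0,"dz":-20,"gripper":0},{"wx":0,"wy":0,"wz":0,"dx":0,"dy":0,"dz":-35,"gripper":0},{"wx":0,"wy":0,"wz":0,"dx":0,"dy":0,"dz":-40,"gripper":0},{"wx":0,"wy":0,"wz":0,"dx":0,"dy":-30,"dz":-10,"gripper":0},{"wx":0,"wy":0,"wz":0,"dx":-30,"dy":-25,"dz":0,"gripper":0},{"wx":0,"wy":0,"wz":0,"dx":-35,"dy":-15,"dz":0,"gripper":0},{"wx":0,"wy":0,"wz":0,"dx":-40,"dy":0,"dz":0,"gripper":0},{"wx":0,"wy":0,"wz":0,"dx":-40,"dy":0,"dz":0,"gripper":0},{"wx":0,"wy":0,"wz":0,"dx":-40,"dy":0,"dz":0,"gripper":0},{"wx":0,"wy":0,"wz":0,"dx":0,"dy":0,"dz":0,"gripper":0},{"wx":0,"wy":0,"wz":0,"dx":0,"dy":0,"dz":0,"gripper":0},{"wx":0,"wy":0,"wz":0,"dx":0,"dy":0,"dz":0,"gripper":0}]'
python3 -c "
from h import *
f=env.grab_frame('top');cv2.imwrite('pics/t4.png',cv2.resize(f['image'][120:265,230:400,::-1],None,fx=4,fy=4,interpolation=cv2.INTER_CUBIC))"
```

```text
t: 13.2
ee_pos: [0.4951, -0.4283, 0.1703]
eef_rot: [[-0.01, 1.0, -0.001], [1.0, 0.01, 0.002], [0.002, -0.001, -1.0]]
force: [1.1, -0.1, -0.3]
grip_width: -0.001
grasp_force: 0.0
```

View pics/t4.png

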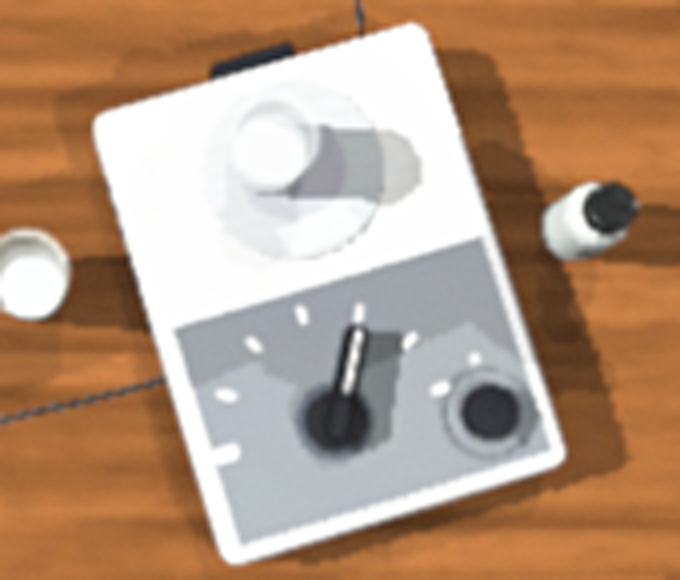

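The lever still points at mark 4 (357,325), the button at (490,411) looks the same as before the press, and the beaker, cup and bottle haven't moved.

```bash
python3 -c "
from cell import env
print(env.close_job())"
```

```text
the job is handed in; nothing more can be done
None
```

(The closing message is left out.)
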